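Open the lamp power pack's battery cap

ROBOT

A 7-joint arm with a two-finger parallel gripper is mounted at the origin on the work surface. World frame = base frame: x ahead of the robot, y to its left, z up, the work surface at z = 0. Lengths are in m, angles in degrees, forces in N, time in s.
With the tool pointing down it reaches from about 0.4 to 0.875 m from the base axis. Payload 19.3 kg.
Tool frame: the origin (TCP) lies midway between the tips of the shut fingers; the grasp point (between the pads) lies 19 mm behind it; z points along the fingers, y is the line along which they close (so a half turn about z gives the same grasp; the last joint's range is limited). The gripper opens to 85 mm and grips with 20 to 120 N. Pads are 22 mm wide; open, the fingers measure 114 mm over their backs; the gripper's body (76 mm by 85 mm) begins 54 mm behind the grasp point. The pads swing forward as they close: fully open they stand 13 mm farther back than shut.
Start: joints at [70.978, 29.874, -2.08, 91.645, 1.215, 58.505, -6.463], TCP at [0.162, -0.604, 0.205] pointing down, gripper open.
Joint ranges: [-166.77, 166.77], [-17.47, 122.26], [-85.68, 81.53], [9.62, 139.38], [-72.42, 252.41], [9.2, 110.78], [-144.41, 144.41]. Speed limits (degrees/s): [108.29, 108.29, 136.94, 136.94, 172.46, 172.46, 172.46].

INTERFACE

Orientations are given as [roll, pitch, yaw] about the fixed x, y, z axes, in that order (R = Rz(yaw) Ry(pitch) Rx(roll)).
In Python, from workcell import manip gives the robot as it stands.
- The arm moves only by the tool drive_tool, never from a script. Its argument "series" is one flat list of numbers, 7 for each row, row after row: the opening, from -1 (shut) to 1 (fully open), then the shift along the tool's x, y, z in cm, then the turn, a rotation vector about the tool's x, y, z in rad. A call has 1 to 5 rows; each row shifts and turns the commanded pose from where the row before left it, along the tool's axes as they then stand; what a row does not reach is not made up. A row lasts 1/10 s, in which the tool goes at most 50 mm and 8.59 degrees, less where a joint would pass 70% of its speed; a pose out of reach is approached as far as the arm can. A call is refused whole if a number of a shift passes 5 or a number of a turn 0.15, either way. A call with a gripper value outside its range is refused whole. The fingers move at their own pace and stop on an object; "newtons" is the grip in N (left out, the last holds). Time passes only in rows, so rows that do not move let the fingers close. It gives the time, the measured TCP pose, the force, the opening and the grip force at its end, in the units of the state.
- manip.read_state(): the state, without advancing time (a new reading comes with each control period).
- manip.read_camera(name): name is "scene" or "side" or "wrist"; returns the picture (400x640x3 uint8, blue, green, red); there is no depth.
- manip.calibration(name): a dict with "fx", "fy", "cx", "cy" (pixels), "position" and "rotation" of the camera in the world. Camera axes: x right, y down, z forward; pixel columns grow to the right and rows downward; lengths in m; the calibration is good to about 2 mm. A picture is of the moment at which its call begins: read the wrist's pose just before it. calibration takes no time and is no camera call; for the wrist camera it gives the pose at the moment of the call.
- manip.job_done(): hands the job in; it is judged then, once.
Trained networks look in the newest picture that a camera, given by its name, has taken for a name from the list of things; names that differ only in an ending like _2 or _b are one class to them, and where a whole thing is asked for, a point or a joint stands for the part that bears it (a point fixed in the world has none). Each returns a list of dicts, best first, with "conf" (0 to 1); they miss things now and then, are a little off and sometimes report something else, mostly with a low value. They report only what shows in the picture. A call takes as long as a camera call. They do not tell look-alikes from the thing itself.
- manip.cut_out(camera, target): "pixels" (400x640 bool, what is visible of it).
- manip.spot_point(camera, target): "at" ([x, y, z] in m, in world coordinates, good to about 4 mm: a listed point, or the origin of a listed thing).
The state is a dict: "t": time; "q": joint angles; "joint_vel": joint speeds; "joint_efforts": joint torques, N m; "tool_pos": TCP position; "eef_rot": TCP orientation; "wrist_force": force on the tool from outside, world axes, zero at the start; "ft_torque": the same for the moment, N m; "width": finger opening in m; "grasp_force": force on a finger pad.
Only numpy, scipy, OpenCV 4.12 (cv2) and the standard library are available. Lean on these libraries where they do the work, as an engineer would, in place of code of your own. Each camera call takes 0.05 s, during which the arm holds its last target. There are 200 camera calls.

TASK

Open the microscope lamp's power pack that has the red battery cap: press the cap down against its spring, twist it anticlockwise to free it from its catch without forcing it, lift it off and set it down gently in the blue tray. Leave the yellow cap shut on its own pack.

Things in the scene. Friction and masses are not known exactly. Their poses are not given: they have to be found in the camera images.
- red_cap: red cap: disc 64 mm wide, 8 thick; on it one upright grip bar 56 long, 14 thick, 24 high (top 32 mm above origin); below, a stem reaching 22 mm down with a crossbar 44 x 9 mm parallel to the grip bar. About 120 g. Origin: centre of disc's underside, 94 mm above the bench at start; x along the bar, z up. Set down on its stem it topples onto its side, which is fine.
- red_pack: fixed white box 110 x 90 x 70 mm under the red cap, rim of its collar 85 mm up; origin under its centre. A spring lifts the cap with 5 N (+0.4 N/mm). Press the cap down 6 mm or more (it meets the collar at 9), turn it 70 deg (+-8) anticlockwise from above while pressed until its bar lies along the pack's x and the green mark, then raise it straight up 30 mm; the spring follows 6 mm.
- yellow_cap: the same cap in yellow, shut on the same sort of white pack: not to be opened. Origin: centre of its disc's underside; x along its grip bar, z up
- tray: open square blue tray, 150 x 150 mm outside, 25 mm high, walls and floor 4 mm thick, fixed to the bench; origin: centre of its underside, x and y along its sides, z up
Not all that is in view belongs to the job. What is shaped like the red_pack but purple is not meant.

How it is judged (in metres and radians):
On the way:
1. the red cap is pressed down against its spring, still on its pack (z of red_cap in the frame of red_pack below 0.0895 m and horizontal distance between red_cap and red_pack below 0.012 m), for 0.1 s.
At the end, for the whole second after the job is handed in: The red cap lies at rest in the blue tray (its origin within 72 mm of the tray's centre along each side and less than 50 mm above its underside), released, and the yellow cap is still shut on its pack (moved less than 4 mm) (x of red_cap in the frame of tray between -0.072 and 0.072 m and y of red_cap in the frame of tray between -0.072 and 0.072 m and z of red_cap in the frame of tray between 0 and 0.05 m and linear speed of red_cap below 0.02 m/s and distance of yellow_cap from where it was at the start of the episode below 0.004 m); the robot touches nothing.
It fails at once if the red cap is forced: wrung or pushed against its pack with more than 80 N (contact force between red_cap and red_pack above 80 N).
It fails at once if the red cap flies or falls freely faster than 1 m/s (dropped from about 5 cm or thrown) (linear speed of red_cap above 1 m/s and contact force between the fingers and red_cap below 0.1 N).
It fails at once if the yellow cap is lifted or knocked out of its place by more than 15 mm (distance of yellow_cap from where it was at the start of the episode above 0.015 m).
It also fails if it takes over 48 s, if anything falls off the work surface, if the arm or the gripper's body presses on something with over 40 N, if the wrist force passes 120 N, or if a joint passes its speed limit or range.

## Working session

There is one attempt and no reset: what is moved stays moved. The work goes in short steps, Python scripts to look and compute and a tool call to move; the robot and the scene stay as the last step left them, time stands still between calls to the robot, and variables do not carry over. Pictures are saved under pics/ and viewed, at most 10 in all, crops included, and the job is handed in when it is done.

Besides the shell and the picture viewer there is one more tool, called after ">>>" as name(argument=value, ...), one argument or row to a line, values as JSON. drive_tool: Moves the arm, as the interface text tells. Its arguments: {"type":"object","properties":{"series":{"type":"array","items":{"type":"number"}},"newtons":{"type":"number"}},"required":["series"]}

```bash
mkdir -p pics; python3 - <<'E'
from workcell import manip as m
import cv2,numpy as np
s=m.read_state();print({k:np.round(v,3).tolist() for k,v in s.items()})
a=m.read_camera("scene")
for n in["red_cap","red_pack","yellow_cap","tray"]:
    print(n,[(np.round(d["at"],3).tolist(),round(d["conf"],2)) for d in m.spot_point("scene",n)])
b=m.read_camera("side")
for n in["red_cap","red_pack","yellow_cap","tray"]:
    print(n,[(np.round(d["at"],3).tolist(),round(d["conf"],2)) for d in m.spot_point("side",n)])
for c in["scene","side"]:
    k=m.calibration(c);print(c,np.round(k["position"],3).tolist())
cv2.imwrite("pics/a.png",a);cv2.imwrite("pics/b.png",b)
E
```

```text
{'t': 0.0, 'q': [70.979, 29.91, -2.081, 91.673, 1.215, 58.505, -6.464], 'joint_vel': [-0.015, -0.02, 0.122, 0.017, -0.052, 0.01, -0.037], 'joint_efforts': [0.001, -92.712, 1.981, -36.994, 0.018, 0.008, -0.0], 'tool_pos': [0.162, -0.603, 0.205], 'eef_rot': [-179.935, 0.005, 14.998], 'wrist_force': [0.382, -0.405, 0.04], 'ft_torque': [-0.014, -0.002, 0.005], 'grasp_force': 0.0, 'width': 0.085}
red_cap [([0.509, -0.218, 0.093], 0.58)]
red_pack [([0.59, -0.39, -0.002], 0.86), ([0.51, -0.22, -0.002], 0.68)]
yellow_cap [([0.581, 0.007, 0.094], 0.76)]
tray [([0.588, 0.224, -0.001], 0.74)]
red_cap [([0.503, -0.219, 0.094], 0.88)]
red_pack [([0.509, -0.221, -0.004], 0.83), ([0.586, -0.395, -0.001], 0.59)]
yellow_cap [([0.58, 0.011, 0.092], 0.78)]
tray [([0.593, 0.221, 0.003], 0.59)]
scene [0.925, -0.604, 0.714]
side [-0.099, 0.749, 0.777]
```

View pics/a.png

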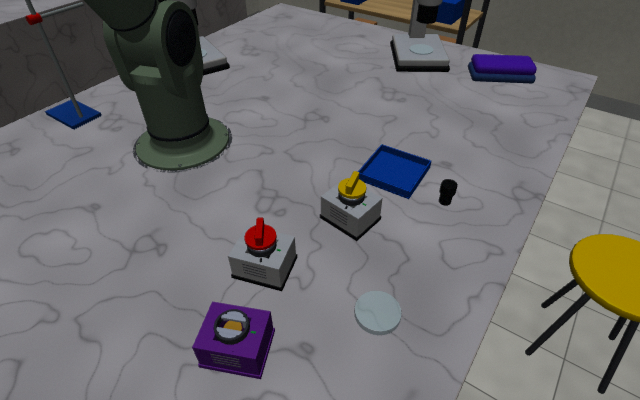

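View pics/b.png

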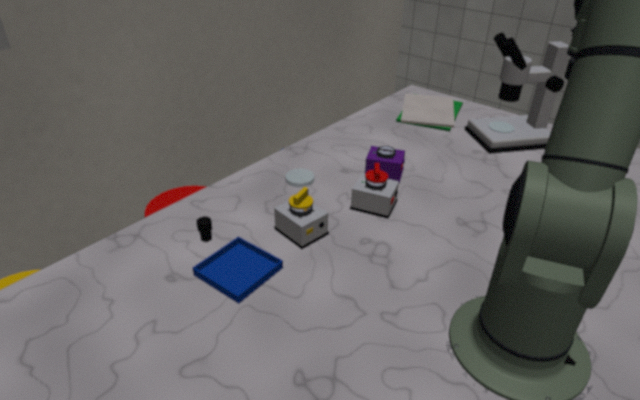

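Candidates: red cap at (260,238) in scene and (376,177) in side. Look-alikes are the yellow cap at (352,190), the purple pack's capless collar at (232,330), the red clip at (34,18) and the red stool at (180,202). The description picks (260,238), on the white pack. Moving over for a close wrist view.

>>> drive_tool(
  series=[1, 3.6, -2.35, -1, 0, 0, 0, 1, 3.6, -2.35, -1, 0, 0, 0, 1, 3.6, -2.35, -1, 0, 0, 0, 1, 3.6, -2.35, -1, 0, 0, 0, 1, 3.6, -2.35, -1, 0, 0, 0],
  newtons=60,
)

```text
t: 1.0
tool_pos: [0.3061, -0.4422, 0.2558]
eef_rot: [180.0, -0.0, 15.0]
wrist_force: [0.7, -0.2, -0.2]
width: 0.0855
grasp_force: 0.0
```

>>> drive_tool(
  series=[1, 3.6, -2.35, -0.5, 0, 0, 0, 1, 3.6, -2.35, -0.5, 0, 0, 0, 1, 3.6, -2.35, -0.5, 0, 0, 0, 1, 3.6, -2.35, -0.5, 0, 0, 0, 1, 3.6, -2.35, 0, 0, 0, 0],
)

```text
t: 1.5
tool_pos: [0.4499, -0.2822, 0.2761]
eef_rot: [179.9, -0.1, 15.0]
wrist_force: [0.8, -0.8, -0.1]
width: 0.0852
grasp_force: 0.0
```

>>> drive_tool(
  series=[1, 0, 0, 0, 0, 0, 0, 1, 0, 0, 0, 0, 0, 0],
)

```text
t: 1.7
tool_pos: [0.449, -0.283, 0.2752]
eef_rot: [180.0, 0.0, 15.1]
wrist_force: [-0.4, -0.4, 0.0]
width: 0.0855
grasp_force: 0.0
```

```bash
cat > h.py <<'E'
from workcell import manip as m
import cv2,numpy as np
def look(name,fn):
    k=m.calibration(name);a=m.read_camera(name);cv2.imwrite(fn,a);return k,a
def ray(k,uv,z):
    d=np.array(k["rotation"])@np.array([(uv[0]-k["cx"])/k["fx"],(uv[1]-k["cy"])/k["fy"],1]);p=np.array(k["position"])
    return p+d*(z-p[2])/d[2]
def st():
    s=m.read_state();print(round(s["t"],2),*[np.round(s[x],3).tolist() for x in["tool_pos","eef_rot","wrist_force","q","width","grasp_force"]])
E
python3 - <<'E'
from h import *
st();k,a=look("wrist","pics/c.png")
for n in["red_cap","red_pack"]:
    print(n,[(np.round(d["at"],3).tolist(),round(d["conf"],2)) for d in m.spot_point("wrist",n)])
print(np.round(k["position"],3),np.round(k["rotation"],3).tolist())
E
```

```text
1.7 [0.449, -0.283, 0.275] [180.0, 0.006, 15.099] [-0.444, -0.443, 0.029] [34.477, 17.449, -11.063, 100.42, 3.724, 62.491, -52.711] 0.086 0.0
red_cap [([0.506, -0.221, 0.096], 0.86)]
red_pack [([0.59, -0.389, -0.001], 0.64)]
[ 0.523 -0.264  0.443] [162.551, -0.034, -74.882]
```

View pics/c.png

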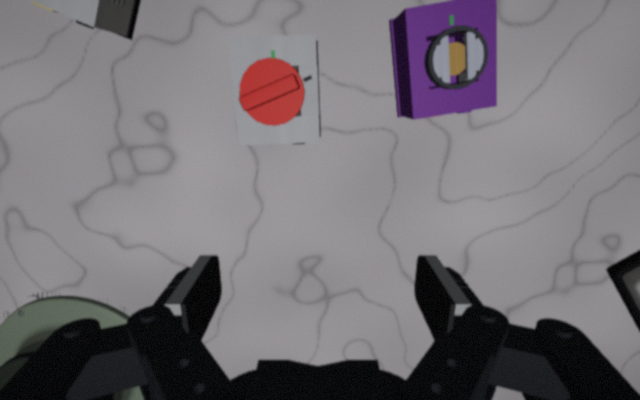

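The wrist view shows the red cap at (272,91) on the white pack, with its grip bar rising from (242,105) to (299,82) and the green mark at (273,53). The purple capless pack is at (457,57). Next, a close crop to check the choice and measure the angles.

```bash
sed -i 's/np.array(k\["rotation"\])@/R.from_euler("xyz",k["rotation"],degrees=True).as_matrix()@/;2a from scipy.spatial.transform import Rotation as R' h.py
python3 - <<'E'
from h import *
a=cv2.imread("pics/c.png");k=m.calibration("wrist")
cv2.imwrite("pics/d.png",cv2.resize(a[20:160,210:350],None,fx=4,fy=4,interpolation=cv2.INTER_CUBIC))
for n,uv,z in[("bar1",(242,105),.126),("bar2",(299,82),.126),("e1",(319,40),.07),("e2",(322,137),.07),("green",(273,53),.07),("c",(272,91),.102)]:print(n,ray(k,uv,z).round(3))
E
```

```text
bar1 [ 0.491 -0.202  0.126]
bar2 [ 0.524 -0.248  0.126]
e1 [ 0.569 -0.255  0.07 ]
e2 [ 0.475 -0.283  0.07 ]
green [ 0.545 -0.212  0.07 ]
c [ 0.51  -0.223  0.102]
```

View pics/d.png

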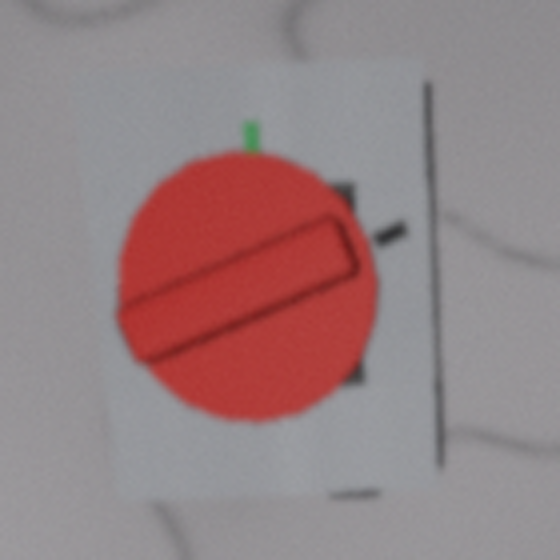

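The crop confirms it: red cap on a white pack, bar about 23.5° above the image horizontal, green mark straight up. The bar's world yaw is therefore about -53.4°, and the pack's x about 16.6°.

>>> drive_tool(
  series=[1, 3.6, -2.2, 0, 0, 0, 0, 1, 3.6, -2.2, 0, 0, 0, 0, 1, 0, 0, 1, 0, 0, 0.1495, 1, 0, 0, 1, 0, 0, 0.1495, 1, 0, 0, 1, 0, 0, 0.1495],
)

```text
t: 2.35
tool_pos: [0.5064, -0.2234, 0.2448]
eef_rot: [180.0, 0.0, -11.1]
wrist_force: [-0.1, 0.4, -0.8]
width: 0.0856
grasp_force: 0.0
```

>>> drive_tool(
  series=[1, 0, 0, 1, 0, 0, 0.1495, 1, 0, 0, 1, 0, 0, 0.1495, 1, 0, 0, 1, 0, 0, 0.1495, 1, 0, 0, 1, 0, 0, 0.1495, 1, 0, 0, 1, 0, 0, 0.1495],
)

```text
t: 2.85
tool_pos: [0.5063, -0.2236, 0.1949]
eef_rot: [180.0, -0.0, -54.0]
wrist_force: [0.5, -0.1, -0.2]
width: 0.0856
grasp_force: 0.0
```

>>> drive_tool(
  series=[1, 0, 0, 0, 0, 0, 0, 1, 0, 0, 0, 0, 0, 0],
)

```text
t: 3.05
tool_pos: [0.5066, -0.223, 0.1955]
eef_rot: [180.0, -0.0, -53.3]
wrist_force: [-0.2, 0.1, 0.1]
width: 0.0854
grasp_force: 0.0
```

```bash
python3 - <<'E'
from h import *
st();k,a=look("wrist","pics/e.png")
for n in["red_cap"]:
    print(n,[(np.round(d["at"],3).tolist(),round(d["conf"],2)) for d in m.spot_point("wrist",n)])
E
```

```text
3.05 [0.507, -0.223, 0.195] [179.986, -0.007, -53.312] [-0.154, 0.068, 0.057] [16.631, 24.019, 1.32, 103.311, -0.657, 52.68, -125.077] 0.085 0.0
red_cap [([0.507, -0.225, 0.098], 0.78)]
```

View pics/e.png

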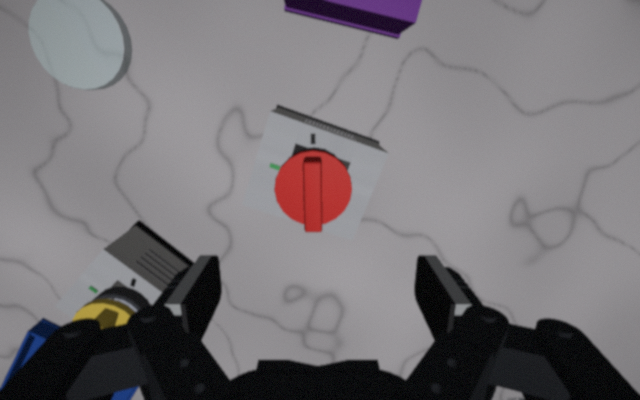

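```bash
python3 - <<'E'
from h import *
k=m.calibration("wrist");print(k["cx"],k["fx"],np.round(k["position"],4),np.round(k["rotation"],2))
T=np.array(m.read_state()["tool_pos"])
Rt=R.from_euler("xyz",m.read_state()["eef_rot"],degrees=True).as_matrix()
print("cam in tool",Rt.T@(np.array(k["position"])-T))
for n,uv,z in[("disc",(313,187.5),.102),("top far",(312.5,160),.126),("top near",(313,229),.126),("finger",(318,258),.206)]:
    p=ray(k,uv,z);print(n,p.round(4),(Rt.T@(p-T)).round(4))
E
```

```text
317.53589809850934 334.27100120343727 [ 0.5525 -0.285   0.3641] [ 162.63    0.   -143.33]
cam in tool [ 0.07717453  0.00039872 -0.1683241 ]
disc [ 0.5103 -0.2221  0.102 ] [ 0.0014 -0.0032  0.0938]
top far [ 0.5268 -0.2443  0.126 ] [ 0.029  -0.0031  0.0698]
top near [ 0.4944 -0.2011  0.126 ] [-0.025  -0.003   0.0698]
finger [ 0.502  -0.2175  0.206 ] [-0.0072  0.0007 -0.0102]
```

>>> drive_tool(
  series=[1, 0.15, -0.3, 2.2, 0, 0, 0, 1, 0, 0, 2.2, 0, 0, 0, 1, 0, 0, 2.2, 0, 0, 0, 1, 0, 0, 1.4, 0, 0, 0, 1, 0, 0, 0.8, 0, 0, 0],
  newtons=30,
)

```text
t: 3.65
tool_pos: [0.5099, -0.222, 0.1065]
eef_rot: [180.0, 0.0, -53.4]
wrist_force: [-0.4, -0.6, 0.7]
width: 0.0853
grasp_force: 0.0
```

>>> drive_tool(
  series=[-0.4, 0, 0, 0, 0, 0, 0, -0.4, 0, 0, 0, 0, 0, 0, -0.4, 0, 0, 0, 0, 0, 0],
)

```text
t: 3.95
tool_pos: [0.5106, -0.2221, 0.1081]
eef_rot: [-180.0, -0.1, -53.5]
wrist_force: [-0.1, -0.5, 0.1]
width: 0.0439
grasp_force: 0.0
```

>>> drive_tool(
  series=[-0.7, 0, 0, 0, 0, 0, 0, -0.7, 0, 0, 0, 0, 0, 0, -0.7, 0, 0, 0, 0, 0, 0],
)

```text
t: 4.25
tool_pos: [0.5102, -0.2219, 0.1074]
eef_rot: [-180.0, -0.0, -53.5]
wrist_force: [0.2, 0.7, -0.8]
width: 0.0131
grasp_force: 0.0
```

>>> drive_tool(
  series=[-1, 0, 0, 0, 0, 0, 0, -1, 0, 0, 0, 0, 0, 0, -1, 0, 0, 0, 0, 0, 0],
)

```text
t: 4.55
tool_pos: [0.5101, -0.2218, 0.1072]
eef_rot: [180.0, 0.0, -53.5]
wrist_force: [0.5, -0.1, 0.1]
width: 0.0003
grasp_force: 0.0
```

```bash
python3 - <<'E'
from h import *
st();k,a=look("wrist","pics/f.png")
E
```

```text
4.55 [0.51, -0.222, 0.107] [179.999, 0.004, -53.525] [0.466, -0.069, 0.114] [16.765, 30.97, 0.87, 107.239, -0.674, 41.8, -125.512] 0.0 0.0
```

View pics/f.png

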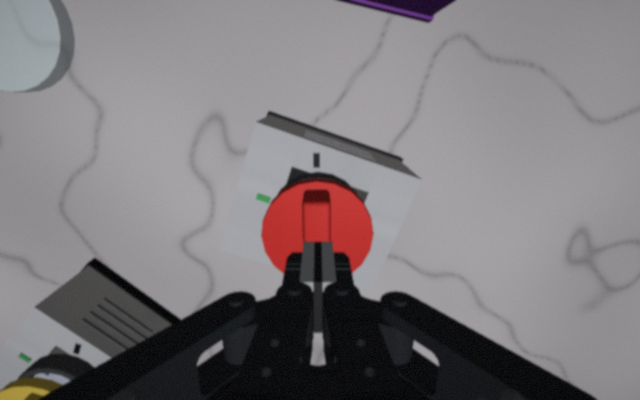

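The picture shows the fingers shut at rows 242 and below, with the red bar (columns 303–330) running up to row 190 in front of them. The shut fingers seem to stand above the bar instead of around it. I'll probe downward gently and watch the force.

>>> drive_tool(
  series=[-1, 0, 0, 0.2, 0, 0, 0, -1, 0, 0, 0, 0, 0, 0],
)

```text
t: 4.8
tool_pos: [0.51, -0.2218, 0.1049]
eef_rot: [180.0, 0.0, -53.5]
wrist_force: [0.3, 0.9, -0.7]
width: 0.0004
grasp_force: 0.0
```

>>> drive_tool(
  series=[-1, 0, 0, 0.2, 0, 0, 0, -1, 0, 0, 0, 0, 0, 0],
)

```text
t: 5.0
tool_pos: [0.51, -0.2218, 0.1029]
eef_rot: [180.0, 0.0, -53.5]
wrist_force: [0.7, -0.7, -0.4]
width: 0.0001
grasp_force: 0.0
```

```bash
python3 - <<'E'
from h import *
st();k=m.calibration("wrist");a=m.read_camera("wrist")
h=cv2.cvtColor(a,cv2.COLOR_BGR2HSV);r=cv2.inRange(h,(0,120,60),(8,255,255))
for v in range(170,290,10):
    c=np.where(r[v])[0];print(v,(c.min(),c.max()) if len(c) else None)
print("cam z",k["position"][2],"spot",[d["at"] for d in m.spot_point("wrist","red_cap")])
b=m.read_camera("scene");u=b[180:280,210:310];s=m.read_camera("side")[130:230,330:430]
cv2.imwrite("pics/g.png",np.hstack([cv2.resize(x,(400,400),interpolation=cv2.INTER_CUBIC) for x in(u,s)]))
E
```

```text
5.0 [0.51, -0.222, 0.103] [179.989, 0.018, -53.528] [0.68, -0.722, -0.441] [16.784, 31.331, 0.848, 107.398, -0.671, 41.297, -125.516] 0.0 0.0
170 None
180 (np.int64(316), np.int64(317))
190 (np.int64(285), np.int64(348))
200 (np.int64(275), np.int64(360))
210 (np.int64(268), np.int64(365))
220 (np.int64(263), np.int64(370))
230 (np.int64(262), np.int64(372))
240 (np.int64(261), np.int64(372))
250 (np.int64(263), np.int64(370))
260 (np.int64(268), np.int64(365))
270 (np.int64(275), np.int64(358))
280 None
cam z 0.27122315135724934 spot [[0.5086, -0.2231, 0.0968]]
```

View pics/g.png

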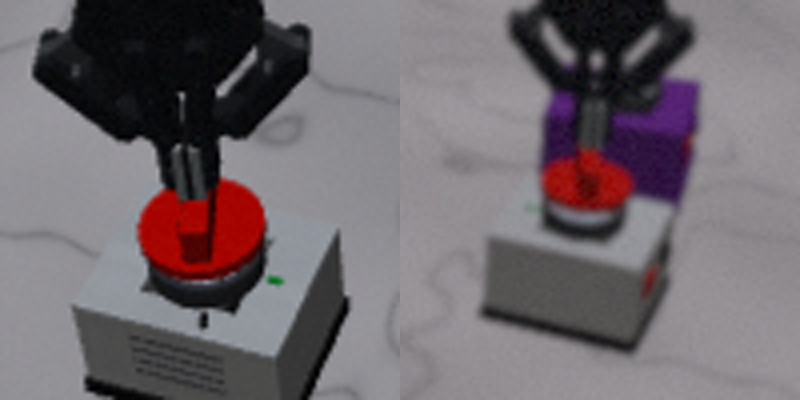

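The two crops show the shut fingertips just above the bar: at (190,195) in the scene crop and (592,148) in the side crop. I'll triangulate the tip against the bar.

```bash
python3 - <<'E'
from h import *
A,B=m.calibration("scene"),m.calibration("side")
def pm(k):
    Rm=R.from_euler("xyz",k["rotation"],degrees=True).as_matrix().T
    return np.array([[k["fx"],0,k["cx"]],[0,k["fy"],k["cy"]],[0,0,1]])@np.c_[Rm,-Rm@np.array(k["position"])]
def proj(k,p): q=pm(k)@np.r_[p,1];return q[:2]/q[2]
tri=lambda a,b:(lambda X:(X[:3]/X[3]).ravel().round(4))(cv2.triangulatePoints(pm(A),pm(B),np.array(a,float).reshape(2,1),np.array(b,float).reshape(2,1)))
print("tip",tri((257.5,229),(378,167)))
T=m.read_state()["tool_pos"]
f=lambda k,u,v,o:((np.array([u,v])-o[:2])*4+[o[2],0]).round(0)
for n,p in[("TCP",T),("TCP+22",np.add(T,[0,0,.022])),("bartop",[.5085,-.222,.126]),("collar",[.5085,-.222,.085])]:
    a,b=proj(A,p),proj(B,p);print(n,((a-[210,180])*4).round(),((b-[330,130])*4+[400,0]).round())
E
```

```text
tip [ 0.5107 -0.2252  0.1244]
TCP [199. 221.] [588. 177.]
TCP+22 [194. 190.] [590. 149.]
bartop [191. 188.] [592. 149.]
collar [200. 244.] [588. 200.]
```

The shut tip really sits at z≈0.124, about 20 mm behind the reported TCP. So I'll open, go 17 mm lower and close again. The width reading will show whether the bar is held.

>>> drive_tool(
  series=[1, 0, 0, 0, 0, 0, 0, 1, 0, 0, 0, 0, 0, 0, 1, 0, 0, 0.6, 0, 0, 0, 1, 0, 0, 0.6, 0, 0, 0, 1, 0, 0, 0.5, 0, 0, 0],
  newtons=30,
)

```text
t: 5.7
tool_pos: [0.5099, -0.2218, 0.0854]
eef_rot: [180.0, 0.0, -53.5]
wrist_force: [0.7, -0.2, -0.5]
width: 0.0726
grasp_force: 0.0
```

>>> drive_tool(
  series=[-0.4, 0, 0, 0, 0, 0, 0, -0.4, 0, 0, 0, 0, 0, 0, -0.4, 0, 0, 0, 0, 0, 0, -0.4, 0, 0, 0, 0, 0, 0],
)

```text
t: 6.1
tool_pos: [0.5102, -0.2219, 0.0864]
eef_rot: [-180.0, -0.0, -53.5]
wrist_force: [-0.1, -0.4, -0.1]
width: 0.0257
grasp_force: 0.0
```

>>> drive_tool(
  series=[-0.6, 0, 0, 0, 0, 0, 0, -0.8, 0, 0, 0, 0, 0, 0, -1, 0, 0, 0, 0, 0, 0, -1, 0, 0, 0, 0, 0, 0],
)

```text
t: 6.5
tool_pos: [0.5103, -0.2219, 0.0864]
eef_rot: [-180.0, -0.0, -53.5]
wrist_force: [-0.2, 0.6, 4.0]
width: 0.0131
grasp_force: 34.4
```

Bar gripped (13 mm, 34 N). Press down.

>>> drive_tool(
  series=[-1, 0, 0, 0, 0, 0, 0, -1, 0, 0, 0.25, 0, 0, 0, -1, 0, 0, 0.25, 0, 0, 0, -1, 0, 0, 0.2, 0, 0, 0, -1, 0, 0, 0, 0, 0, 0],
  newtons=60,
)

```text
t: 7.0
tool_pos: [0.5103, -0.2219, 0.079]
eef_rot: [-180.0, -0.0, -53.5]
wrist_force: [0.3, 0.1, 5.7]
width: 0.0122
grasp_force: 64.7
```

>>> drive_tool(
  series=[-1, 0, 0, 0, 0, 0, 0],
)

```text
t: 7.1
tool_pos: [0.5103, -0.2218, 0.0791]
eef_rot: [-180.0, -0.0, -53.5]
wrist_force: [0.4, 0.6, 6.5]
width: 0.0122
grasp_force: 64.7
```

```bash
python3 - <<'E'
from h import *
st();print(m.read_state()["ft_torque"])
E
```

```text
7.1 [0.51, -0.222, 0.079] [-179.988, -0.01, -53.529] [0.4, 0.642, 6.48] [16.87, 33.414, 0.727, 108.181, -0.651, 38.394, -125.542] 0.012 64.655
[ 0.09745142 -0.03783537  0.04603161]
```

>>> drive_tool(
  series=[-1, 0, 0, 0.1, 0, 0, 0, -1, 0, 0, 0, 0, 0, 0],
)

```text
t: 7.3
tool_pos: [0.5103, -0.2218, 0.0781]
eef_rot: [-180.0, -0.0, -53.5]
wrist_force: [0.1, 0.0, 6.4]
width: 0.0121
grasp_force: 64.7
```

>>> drive_tool(
  series=[-1, 0, 0, 0, 0, 0, -0.08, -1, 0, 0, 0, 0, 0, -0.08, -1, 0, 0, 0, 0, 0, 0],
)

```text
t: 7.6
tool_pos: [0.5104, -0.2219, 0.0782]
eef_rot: [-180.0, -0.0, -44.2]
wrist_force: [1.1, 0.3, 7.5]
width: 0.0124
grasp_force: 64.7
```

>>> drive_tool(
  series=[-1, 0, 0, 0, 0, 0, -0.1, -1, 0, 0, 0, 0, 0, -0.1, -1, 0, 0, 0, 0, 0, -0.1, -1, 0, 0, 0, 0, 0, -0.1, -1, 0, 0, 0, 0, 0, -0.1],
)

```text
t: 8.1
tool_pos: [0.5104, -0.2219, 0.0782]
eef_rot: [-180.0, -0.0, -15.5]
wrist_force: [0.8, 0.5, 6.4]
width: 0.0122
grasp_force: 64.7
```

```bash
python3 - <<'E'
from h import *
st();print(m.read_state()["ft_torque"])
E
```

```text
8.1 [0.51, -0.222, 0.078] [-179.995, -0.026, -15.48] [0.754, 0.478, 6.408] [24.339, 33.621, -9.59, 107.802, 8.38, 39.222, -95.658] 0.012 64.665
[ 0.15516499 -0.04347109 -0.02059803]
```

>>> drive_tool(
  series=[-1, 0, 0, 0, 0, 0, -0.1, -1, 0, 0, 0, 0, 0, -0.1, -1, 0, 0, 0, 0, 0, -0.1, -1, 0, 0, 0, 0, 0, -0.1, -1, 0, 0, 0, 0, 0, -0.1],
)

```text
t: 8.6
tool_pos: [0.5103, -0.2218, 0.0781]
eef_rot: [180.0, -0.0, 13.2]
wrist_force: [0.4, 0.6, 6.8]
width: 0.0123
grasp_force: 64.7
```

>>> drive_tool(
  series=[-1, 0, 0, 0, 0, 0, -0.06, -1, 0, 0, 0, 0, 0, 0],
)

```text
t: 8.8
tool_pos: [0.5103, -0.2219, 0.0781]
eef_rot: [-180.0, -0.0, 16.5]
wrist_force: [0.1, 0.9, 7.0]
width: 0.0122
grasp_force: 64.7
```

```bash
python3 - <<'E'
from h import *
st();print(m.read_state()["ft_torque"]);a=m.read_camera("scene")[180:280,210:310];b=m.read_camera("wrist")[140:340,220:420]
cv2.imwrite("pics/h.png",np.hstack([cv2.resize(x,(400,400),interpolation=cv2.INTER_CUBIC) for x in(a,b)]))
E
```

```text
8.8 [0.51, -0.222, 0.078] [-179.992, -0.028, 16.503] [0.103, 0.862, 6.992] [30.501, 34.299, -18.136, 107.468, 15.598, 40.618, -70.098] 0.012 64.707
[ 0.10402085 -0.04558188 -0.01200788]
```

View pics/h.png

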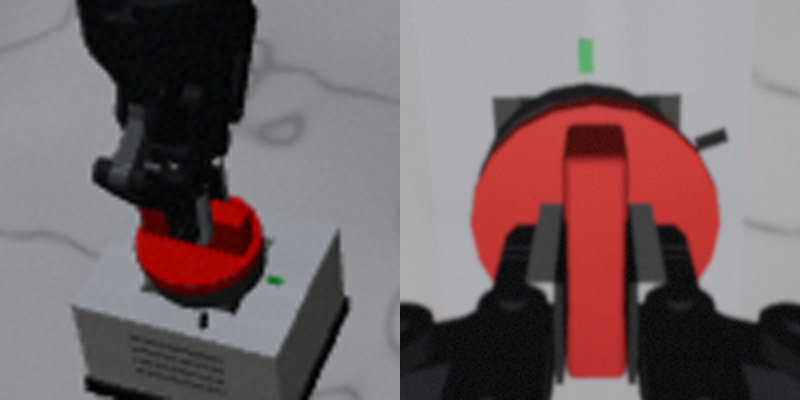

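The cap turned with the fingers: in the wrist crop the bar (column 596) points at the green mark (586,55). Now raise it straight up and watch the force.

>>> drive_tool(
  series=[-1, 0, 0, -0.5, 0, 0, 0, -1, 0, 0, -0.5, 0, 0, 0, -1, 0, 0, -0.3, 0, 0, 0, -1, 0, 0, 0, 0, 0, 0],
)

```text
t: 9.3
tool_pos: [0.5102, -0.2218, 0.0916]
eef_rot: [180.0, -0.0, 16.4]
wrist_force: [1.7, 0.6, 0.8]
width: 0.0121
grasp_force: 64.0
```

>>> drive_tool(
  series=[-1, 0, 0, -0.6, 0, 0, 0, -1, 0, 0, -0.8, 0, 0, 0, -1, 0, 0, -1, 0, 0, 0, -1, 0, 0, -1.5, 0, 0, 0, -1, 0, 0, -2, 0, 0, 0],
)

```text
t: 9.8
tool_pos: [0.5097, -0.2217, 0.1509]
eef_rot: [-180.0, 0.0, 16.4]
wrist_force: [1.0, 0.2, -0.2]
width: 0.0121
grasp_force: 63.6
```

>>> drive_tool(
  series=[-1, 0, 0, -3, 0, 0, 0, -1, 0, 0, -4, 0, 0, 0, -1, 0, 0, -4, 0, 0, 0, -1, 0, 0, -2, 0, 0, 0, -1, 0, 0, 0, 0, 0, 0],
)

```text
t: 10.3
tool_pos: [0.5111, -0.2221, 0.2837]
eef_rot: [179.8, -0.2, 16.4]
wrist_force: [0.6, 0.4, -1.6]
width: 0.0122
grasp_force: 63.7
```

```bash
python3 - <<'E'
from h import *
st();m.read_camera("scene")
for n in["red_cap","yellow_cap","tray"]:
    print(n,[(np.round(d["at"],3).tolist(),round(d["conf"],2)) for d in m.spot_point("scene",n)])
m.read_camera("side")
for n in["red_cap","tray"]:
    print(n,[(np.round(d["at"],3).tolist(),round(d["conf"],2)) for d in m.spot_point("side",n)])
E
```

```text
10.3 [0.511, -0.222, 0.284] [179.825, -0.216, 16.368] [0.591, 0.362, -1.594] [33.658, 20.276, -21.67, 95.805, 8.154, 65.193, -63.82] 0.012 63.709
red_cap [([0.508, -0.222, 0.293], 0.67)]
yellow_cap [([0.578, 0.006, 0.094], 0.8), ([0.507, -0.222, 0.291], 0.51)]
tray [([0.59, 0.224, -0.003], 0.88)]
red_cap [([0.503, -0.222, 0.289], 0.71)]
tray [([0.592, 0.223, 0.003], 0.9)]
```

Cap is in hand and clear. Carry it to the tray (0.591, 0.223): 20.2 cm along tool x, -40.4 cm along tool y.

>>> drive_tool(
  series=[-1, 1, -2, 0, 0, 0, 0, -1, 1.9, -3.8, 0, 0, 0, 0, -1, 1.9, -3.8, 0, 0, 0, 0, -1, 1.9, -3.8, 0, 0, 0, 0, -1, 1.9, -3.8, 0, 0, 0, 0],
)

```text
t: 11.15
tool_pos: [0.544, -0.0309, 0.2798]
eef_rot: [-180.0, 0.0, 16.4]
wrist_force: [1.0, -0.7, -1.9]
width: 0.0125
grasp_force: 63.6
```

>>> drive_tool(
  series=[-1, 1.9, -3.8, 0, 0, 0, 0, -1, 1.9, -3.8, 0, 0, 0, 0, -1, 1.9, -3.8, 0, 0, 0, 0, -1, 1.9, -3.8, 0, 0, 0, 0, -1, 1.9, -3.8, 0, 0, 0, 0],
)

```text
t: 11.65
tool_pos: [0.5817, 0.1781, 0.2797]
eef_rot: [180.0, 0.0, 16.4]
wrist_force: [0.9, -0.2, -1.9]
width: 0.0124
grasp_force: 63.6
```

>>> drive_tool(
  series=[-1, 1.5, -2.5, 0, 0, 0, 0, -1, 0.6, -1.7, 0, 0, 0, 0, -1, 0, 0, 0, 0, 0, 0],
)

```text
t: 11.95
tool_pos: [0.5893, 0.2252, 0.2794]
eef_rot: [-179.9, 0.1, 16.6]
wrist_force: [-0.1, 0.0, -1.2]
width: 0.0122
grasp_force: 63.6
```

```bash
python3 - <<'E'
from h import *
st();m.read_camera("scene")
for n in["red_cap","yellow_cap","tray"]:
    print(n,[(np.round(d["at"],3).tolist(),round(d["conf"],2)) for d in m.spot_point("scene",n)])
E
```

```text
11.95 [0.589, 0.225, 0.279] [-179.933, 0.067, 16.551] [-0.147, 0.007, -1.248] [-7.471, 28.979, -28.674, 84.332, 14.2, 70.368, -111.358] 0.012 63.609
red_cap [([0.588, 0.226, 0.289], 0.97)]
yellow_cap []
tray [([0.59, 0.222, -0.002], 0.8)]
```

>>> drive_tool(
  series=[-1, 0, 0, 3, 0, 0, 0, -1, 0, 0, 4, 0, 0, 0, -1, 0, 0, 4, 0, 0, 0, -1, 0, 0, 4, 0, 0, 0, -1, 0, 0, 4, 0, 0, 0],
)

```text
t: 12.65
tool_pos: [0.5903, 0.2212, 0.0891]
eef_rot: [180.0, -0.0, 16.3]
wrist_force: [0.4, -0.4, -1.7]
width: 0.0122
grasp_force: 63.7
```

>>> drive_tool(
  series=[-1, 0, 0, 2.5, 0, 0, 0, -1, 0, 0, 1.5, 0, 0, 0, -1, 0, 0, 1, 0, 0, 0, -1, 0, 0, 0.6, 0, 0, 0, -1, 0, 0, 0, 0, 0, 0],
)

```text
t: 13.15
tool_pos: [0.5903, 0.2226, 0.0345]
eef_rot: [180.0, -0.0, 16.4]
wrist_force: [0.1, 0.1, -0.7]
width: 0.0119
grasp_force: 63.6
```

>>> drive_tool(
  series=[-1, 0, 0, 0.5, 0, 0, 0, -1, 0, 0, 0.4, 0, 0, 0, -1, 0, 0, 0.2, 0, 0, 0, -1, 0, 0, 0, 0, 0, 0],
)

```text
t: 13.55
tool_pos: [0.59, 0.2227, 0.0231]
eef_rot: [180.0, 0.0, 16.4]
wrist_force: [-0.1, 0.5, -1.8]
width: 0.0122
grasp_force: 63.6
```

>>> drive_tool(
  series=[-1, 0, 0, 0.2, 0, 0, 0, -1, 0, 0, 0.1, 0, 0, 0, -1, 0, 0, 0, 0, 0, 0],
)

```text
t: 13.85
tool_pos: [0.59, 0.2227, 0.0201]
eef_rot: [-180.0, 0.0, 16.4]
wrist_force: [-0.4, 0.6, -2.2]
width: 0.0119
grasp_force: 63.6
```

>>> drive_tool(
  series=[-1, 0, 0, 0.15, 0, 0, 0, -1, 0, 0, 0.1, 0, 0, 0, -1, 0, 0, 0, 0, 0, 0],
)

```text
t: 14.15
tool_pos: [0.5905, 0.2229, 0.0185]
eef_rot: [180.0, -0.1, 16.4]
wrist_force: [-2.8, -1.5, 11.4]
width: 0.0119
grasp_force: 65.5
```

Stem touches the tray floor (11 N). Release and withdraw.

>>> drive_tool(
  series=[-1, 0, 0, -0.1, 0, 0, 0, -0.4, 0, 0, 0, 0, 0, 0, 0.2, 0, 0, 0, 0, 0, 0, 0.4, 0, 0, 0, 0, 0, 0, 0.4, 0, 0, 0, 0, 0, 0],
)

```text
t: 14.65
tool_pos: [0.59, 0.2227, 0.0186]
eef_rot: [-180.0, 0.0, 16.4]
wrist_force: [0.4, -0.4, 0.6]
width: 0.0597
grasp_force: 0.0
```

>>> drive_tool(
  series=[0.6, 0, 0, -0.5, 0, 0, 0, 0.8, 0, 0, -1, 0, 0, 0, 1, 0, 0, -1, 0, 0, 0, 1, 0, 0, -1.5, 0, 0, 0, 1, 0, 0, -2, 0, 0, 0],
)

```text
t: 15.15
tool_pos: [0.5898, 0.2227, 0.0799]
eef_rot: [-180.0, 0.0, 16.4]
wrist_force: [0.1, -0.2, 0.7]
width: 0.0855
grasp_force: 0.0
```

>>> drive_tool(
  series=[1, 0, 0, -3, 0, 0, 0, 1, 0, 0, -4, 0, 0, 0, 1, 0, 0, -4, 0, 0, 0, 1, 0, 0, -3, 0, 0, 0, 1, 0, 0, 0, 0, 0, 0],
)

```text
t: 15.65
tool_pos: [0.5916, 0.2237, 0.2244]
eef_rot: [-180.0, -0.4, 16.4]
wrist_force: [-0.3, 0.3, -1.1]
width: 0.0855
grasp_force: 0.0
```

```bash
python3 - <<'E'
from h import *
st();a=m.read_camera("scene")
for n in["red_cap","yellow_cap","tray"]:
    print(n,[(np.round(d["at"],3).tolist(),round(d["conf"],2)) for d in m.spot_point("scene",n)])
cv2.imwrite("pics/i.png",cv2.resize(a[90:250,300:500],None,fx=4,fy=3.75))
E
```

```text
15.65 [0.592, 0.224, 0.224] [-179.958, -0.406, 16.364] [-0.281, 0.325, -1.123] [-7.5, 31.443, -28.169, 88.607, 16.039, 63.571, -112.879] 0.086 0.0
red_cap [([0.59, 0.22, 0.027], 0.57)]
yellow_cap [([0.582, 0.009, 0.095], 0.67)]
tray [([0.59, 0.224, -0.001], 0.91)]
```

View pics/i.png

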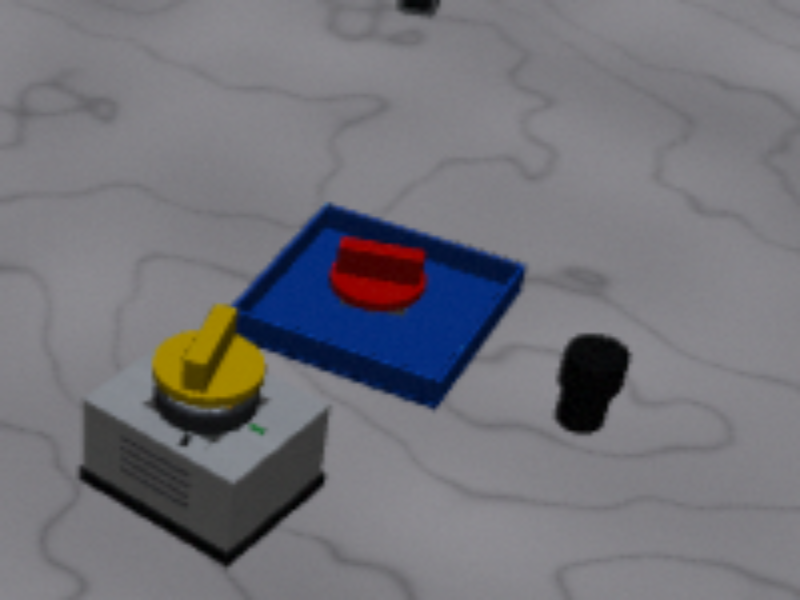

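The red cap stands upright in the middle of the blue tray (378,275 in the crop), the yellow cap is still shut on its pack (210,365), and the gripper is clear. I'll let it settle for a second, then hand in.

>>> drive_tool(
  series=[1, 0, 0, 0, 0, 0, 0, 1, 0, 0, 0, 0, 0, 0, 1, 0, 0, 0, 0, 0, 0, 1, 0, 0, 0, 0, 0, 0, 1, 0, 0, 0, 0, 0, 0],
)

```text
t: 16.35
tool_pos: [0.59, 0.2227, 0.2186]
eef_rot: [-180.0, 0.0, 16.4]
wrist_force: [0.4, 0.7, 0.5]
width: 0.0854
grasp_force: 0.0
```

>>> drive_tool(
  series=[1, 0, 0, 0, 0, 0, 0, 1, 0, 0, 0, 0, 0, 0, 1, 0, 0, 0, 0, 0, 0, 1, 0, 0, 0, 0, 0, 0, 1, 0, 0, 0, 0, 0, 0],
)

```text
t: 16.85
tool_pos: [0.5901, 0.2227, 0.2187]
eef_rot: [-180.0, -0.0, 16.4]
wrist_force: [0.0, 0.5, -0.4]
width: 0.0854
grasp_force: 0.0
```

```bash
python3 - <<'E'
from h import *
m.read_camera("scene")
print([(np.round(d["at"],3).tolist(),round(d["conf"],2)) for d in m.spot_point("scene","red_cap")])
print(m.job_done())
E
```

```text
[([0.587, 0.223, 0.029], 0.82)]
the job is handed in; nothing more can be done
None
```

I pressed and twisted the red cap free, lifted it off and set it standing in the middle of the blue tray; the yellow cap is still shut on its pack, and I handed the job in at about 17 s (no verdict was returned).

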